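# Centre the bowl on the steaming rack

## Robot

A 6-joint arm with a two-finger parallel gripper is mounted at the origin on the work surface. World frame = base frame: x ahead of the robot, y to its left, z up, the work surface at z = 0. Lengths are in m, angles in rad, forces in N, time in s.
With the tool pointing down it reaches from about 0.425 to 0.95 m from the base axis. Payload 3.5 kg.
Tool frame: the origin (TCP) lies midway between the tips of the shut fingers; the grasp point (between the pads) lies 19 mm behind it; z points along the fingers, y is the line along which they close (so a half turn about z gives the same grasp; the last joint's range is limited). The gripper opens to 85 mm and grips with 20 to 120 N. Pads are 22 mm wide; open, the fingers measure 114 mm over their backs; the gripper's body (76 mm by 85 mm) begins 54 mm behind the grasp point. The pads swing forward as they close: fully open they stand 13 mm farther back than shut.
Start: joints at [-1.256, 0.286, 1.577, -0, 1.279, -0.15], TCP at [0.303, -0.603, 0.231] pointing down, gripper open.
Joint ranges: [-2.77, 2.77], [-0.9, 2.22], [0.21, 2.48], [-1.53, 4.67], [0.24, 2.81], [-2.84, 2.84]. Speed limits (rad/s): [2.79, 2.79, 3.14, 3.14, 3.14, 3.14].

## Interface

Orientations are given as a unit quaternion [x, y, z, w].
In Python, from plant import ctrl gives the robot as it stands.
- The arm moves only by the tool arm_command, never from a script. Its argument "steps" is one flat list of numbers, 5 for each row, row after row: the opening in per cent of the stroke, from 0 (shut) to 100 (fully open), then the shift along the tool's x, y, z each as a share of 25 mm, from -1 to 1, then the turn about the tool's z as a share of 0.1 rad, from -1 to 1. In form: [grip, tx, ty, tz, spin, grip, tx, ty, tz, spin, ...]. A call has 1 to 8 rows; each row shifts and turns the commanded pose from where the row before left it, along the tool's axes as they then stand; what a row does not reach is not made up. A row lasts 1/12 s, in which the tool goes at most 41.7 mm and 7.16 degrees, less where a joint would pass 70% of its speed; a pose out of reach is approached as far as the arm can. A call with a number of a shift or a turn outside -1 to 1 is refused whole. A call with a gripper value outside its range is refused whole. The fingers move at their own pace and stop on an object; "squeeze" is the grip in N (left out, the last holds). Time passes only in rows, so rows that do not move let the fingers close. It gives the time, the measured TCP pose, the force, the opening and the grip force at its end, in the units of the state.
- ctrl.get_state(): the state, without advancing time (a new reading comes with each control period).
- ctrl.read_camera(name): name is "scene" or "top" or "wrist"; returns the picture (400x640x3 uint8, red, green, blue); there is no depth.
- ctrl.camera_model(name): a dict with "intrinsics" (3x3 intrinsics, pixels), "D" ([k1, k2, p1, p2, k3] as OpenCV has them; the pictures are not rectified), "rvec" (rotation vector, rad) and "tvec" (3), from world to camera coordinates, as OpenCV has them. Camera axes: x right, y down, z forward; pixel columns grow to the right and rows downward; lengths in m; the calibration is good to about 2 mm. A picture is of the moment at which its call begins: read the wrist's pose just before it. camera_model takes no time and is no camera call; for the wrist camera it gives the pose at the moment of the call.
- ctrl.sign_off(): hands the job in; it is judged then, once.
The state is a dict: "time": time; "qpos": joint angles; "dq": joint speeds; "joint_efforts": joint torques, N m; "eef_pos": TCP position; "tcp_rot": TCP orientation; "contact_force": force on the tool from outside, world axes, zero at the start; "wrist_torque": the same for the moment, N m; "opening": opening from 0.0 (shut) to 1.0 (fully open); "finger_force": force on a finger pad.
Only numpy, scipy, OpenCV 4.12 (cv2) and the standard library are available. Lean on these libraries where they do the work, as an engineer would, in place of code of your own. Each camera call takes 0.05 s, during which the arm holds its last target. There are 200 camera calls.

## Task

The blue-rimmed bowl was set down carelessly on the steaming rack and hangs out over one side. Nudge it with light taps of the fingertips until it stands in the middle of the rack, with an even border of steel showing all the way round it, and then draw the hand clear. Do not pick the bowl up, tip it or knock it off, keep the rack where it stands, and leave the other things on the shelf alone.

Things in the scene. Friction and masses are not known exactly. Their poses are not given: they have to be found in the camera images.
- bowl: White ceramic bowl, blue rim, loose, 180 to 290 g, upright on the rack's disc. 56 mm high; outside radius 53 mm at the mouth, 52 at 45 mm above its underside, 49 at 30, 42 at 17; wall 3.5 mm. Its foot ring has only 20 mm radius, so it rocks, and tips if struck hard; it slides on the steel under a level push of about 0.5 to 1.2 N. Origin: centre of the underside of the foot; z up.
- rack: Stainless steaming rack, loose, 240 g: a flat round perforated disc 120 mm across, no raised edge, its top 50 mm above the shelf, on three splayed wire legs whose feet reach 71 mm from the axis. Origin: on the disc's axis at the level of the feet (the shelf top); z up. At the start the bowl's centre is 20 to 30 mm from this axis, in any direction.
- shelf: Clear acrylic shelf, fixed: a board 380 mm (x) by 860 mm (y) whose top is 80 mm above the desk, on steel standoffs between two clear upright end panels that rise 35 mm above the board at its left and right ends. Origin: on the desk under the middle of the board. All the other things stand on it.
- container: Plastic food container, 150 mm (its x) by 105 mm (its y), 64 mm high, with a white lid snapped shut by four hinged tabs; loose. Origin: centre of the underside. Leave it alone.
- liner0: Lowest of three orange silicone steamer liners lying stacked: discs of 65 mm radius, 4 mm thick, with small pull tabs reaching 78 mm from the centre. Origin: centre of the underside. Leave it alone.
- liner1: Middle liner of the stack, same size. Origin: centre of the underside. Leave it alone.
- liner2: Top liner of the stack, same size. Origin: centre of the underside. Leave it alone.
- jar: Small glass spice jar with a steel cap, radius 22 mm, 62 mm high, loose, behind the rack (the far side from the robot). Origin: centre of the underside. Leave it alone.
Not all that is in view belongs to the job. What is shaped like the rack but turquoise is not meant.

How it is judged:
By the outcome, as a careful person would: the job done as asked, in the order asked, and still so for the second after the job is handed in, with the robot touching nothing.
It also fails if it takes over 48 s, if anything falls off the work surface, if the arm or the gripper's body presses on something with over 40 N, if the wrist force passes 120 N, or if a joint passes its speed limit or range.

## Working session

There is one attempt and no reset: what is moved stays moved. The work goes in short steps, Python scripts to look and compute and a tool call to move; the robot and the scene stay as the last step left them, time stands still between calls to the robot, and variables do not carry over. Pictures are saved under pics/ and viewed, at most 10 in all, crops included, and the job is handed in when it is done.

Besides the shell and the picture viewer there is one more tool, called after "Call:" by a JSON object that holds its "name" and its "arguments", one argument or row to a line. arm_command: Moves the arm, as the interface text tells. Its arguments: {"type":"object","properties":{"steps":{"type":"array","items":{"type":"number"}},"squeeze":{"type":"number"}},"required":["steps"]}

```bash
mkdir -p pics; cat > h.py <<'E'
import numpy as np,cv2
from plant import ctrl
def cam(n):
    m=ctrl.camera_model(n);return [np.array(m[k],float) for k in("intrinsics","D","rvec","tvec")]
def ray(m,uv,z):
    K,D,r,t=m;R=cv2.Rodrigues(r)[0];p=cv2.undistortPoints(np.array(uv,float).reshape(-1,1,2),K,D).reshape(-1,2)
    d=np.c_[p,np.ones(len(p))]@R;c=-R.T@t.ravel();return c+d*((z-c[2])/d[:,2])[:,None]
def proj(m,P):
    K,D,r,t=m;return cv2.projectPoints(np.array(P,float).reshape(-1,1,3),r,t,K,D)[0].reshape(-1,2)
def circ(c,r,z,n=90):
    a=np.linspace(0,2*np.pi,n,endpoint=False);return np.c_[c[0]+r*np.cos(a),c[1]+r*np.sin(a),np.full(n,z)]
def shot(n,f):
    m=cam(n);i=ctrl.read_camera(n);cv2.imwrite("pics/"+f,cv2.cvtColor(i,cv2.COLOR_RGB2BGR));return m,i
E
python3 - <<'E'
from h import *
for n in("scene","top"):
    m,i=shot(n,n+"0.png");R=cv2.Rodrigues(m[2])[0];print(n,-R.T@m[3].ravel(),R[2],m[0][0,0])
s=ctrl.get_state();print(s)
E
```

```text
scene [ 1.10963776 -0.28212353  0.64954684] [-0.71610016  0.35243724 -0.60248532] 384.1955092621149
top [0.34607937 0.03657835 1.2376787 ] [ 0.10520081 -0.01328381 -0.99436227] 420.75397377275226
{'time': 0.1, 'qpos': array([-1.25598888e+00,  2.87108097e-01,  1.57803687e+00,  4.27736587e-06,
        1.27859957e+00, -1.49984091e-01]), 'dq': array([-0.00199922, -0.00176704, -0.004357  ,  0.00246732,  0.00132852,
       -0.00072381]), 'joint_efforts': array([ 5.70654156e-04, -4.07300448e+01, -2.93699330e+01, -1.91944164e-04,
        3.42202002e-03, -4.26316518e-06]), 'eef_pos': array([ 0.30241002, -0.60280116,  0.23006142]), 'tcp_rot': array([ 9.73116999e-01,  2.30308813e-01, -8.65294977e-05, -1.07245967e-03]), 'contact_force': array([-0.53244998,  0.55117429,  0.42694921]), 'wrist_torque': array([-0.01597169,  0.01648296, -0.03945236]), 'finger_force': 0.0, 'opening': 1.0041651992388019}
```

View pics/top0.png

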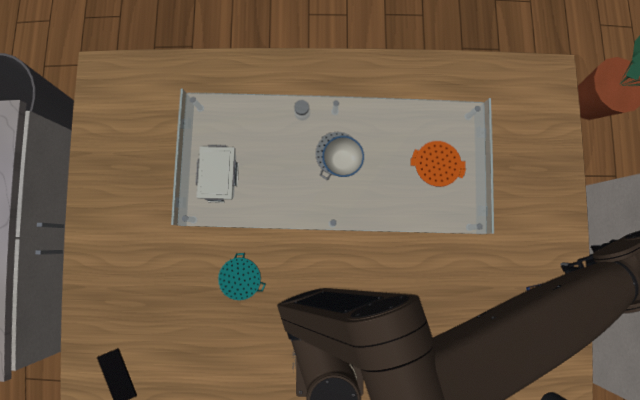

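View pics/scene0.png

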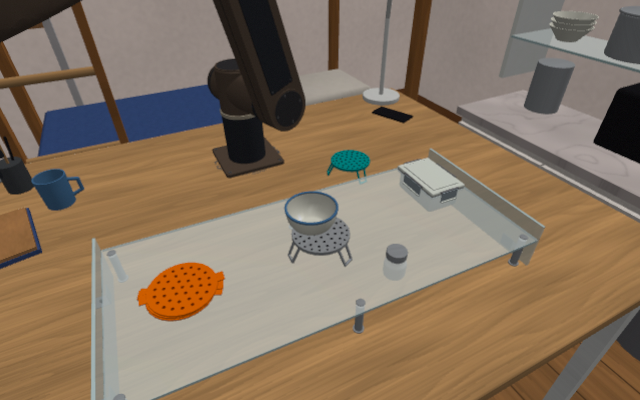

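Top view: the steel rack is at (334,152) with the blue-rimmed bowl at (343,156). The turquoise lookalike at (240,279) is not meant, and the shelf bowls at scene (573,25) aren't either. Next, one close crop with measurements.

```bash
python3 - <<'E'
from h import *
m=cam("top");i=cv2.imread("pics/top0.png");print(ray(m,[[343,156]],.186),ray(m,[[334,152]],.13),ray(m,[[302,107]],.142))
c=cv2.resize(i[120:190,295:385],None,fx=6,fy=6,interpolation=cv2.INTER_CUBIC)
i2=cv2.imread("pics/scene0.png");d=cv2.resize(i2[185:270,275:360],None,fx=5,fy=5,interpolation=cv2.INTER_CUBIC)[:420]
d=cv2.resize(d,(250,250*420//425));o=np.zeros((420,790,3),np.uint8);o[:,:540]=c;o[:247,540:]=d
cv2.imwrite("pics/crop.png",o)
E
```

```text
[[ 0.56138037 -0.03109785  0.186     ]] [[ 0.58370346 -0.01061853  0.13      ]] [[0.70444027 0.07539245 0.142     ]]
```

View pics/crop.png

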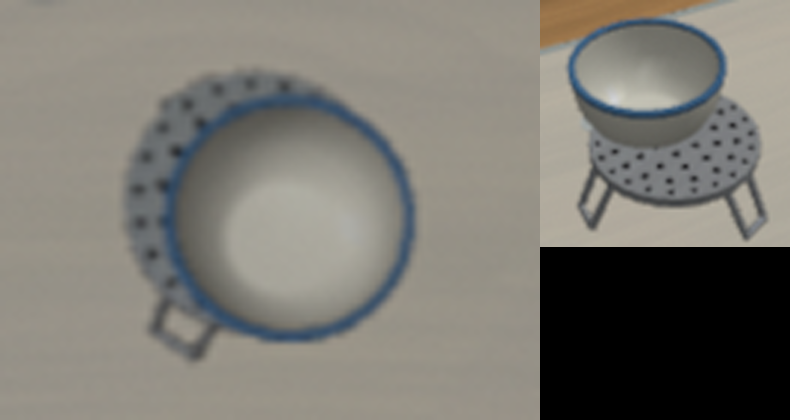

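The crop shows the blue rim's centre at crop (291,217), which is top (343.5,156). The steel disc peeks out to the upper left. Next I'll fit both positions numerically from the two cameras.

```bash
cat >> h.py <<'E'
from scipy.optimize import least_squares
def bluepix(i,box):
    x0,y0,x1,y1=box;h=cv2.cvtColor(i[y0:y1,x0:x1],cv2.COLOR_RGB2HSV)
    v,u=np.nonzero((h[...,0]>98)&(h[...,0]<125)&(h[...,1]>90));return np.c_[u+x0,v+y0]
def fitc(sets,r,x0):
    # sets: list of (model, pixels, z)
    W=[ray(m,p,z)[:,:2] for m,p,z in sets]
    f=lambda c:np.concatenate([np.hypot(*(w-c).T)-r for w in W])
    s=least_squares(f,x0,loss="soft_l1",f_scale=.002);return s.x,np.sqrt(np.mean(s.fun**2))
E
python3 - <<'E'
from h import *
mt,ms=cam("top"),cam("scene")
it,is_=[cv2.cvtColor(cv2.imread(f"pics/{n}0.png"),cv2.COLOR_BGR2RGB) for n in("top","scene")]
bt=bluepix(it,(310,125,375,185));bs=bluepix(is_,(275,185,350,240));print(len(bt),len(bs))
for S in([(mt,bt,.186)],[(ms,bs,.186)],[(mt,bt,.186),(ms,bs,.186)]):print("bowl",fitc(S,.052,[.56,-.03]))
dt=np.array([[126,190],[132,155],[160,103],[200,78],[250,68],[300,76],[150,270]])/6+[295,120]-.42
ds=(np.array([[760,150],[745,113],[735,180],[675,201],[620,183],[592,155],[710,195],[645,195]])-[540,0])/2.94+[275,185]-.42
for S in([(mt,dt,.13)],[(ms,ds,.13)],[(mt,dt,.13),(ms,ds,.13)]):print("disc",fitc(S,.06,[.58,-.01]))
E
```

```text
135 217
bowl (array([ 0.56189179, -0.03066608]), np.float64(0.0013103701549866014))
bowl (array([ 0.56249432, -0.02887185]), np.float64(0.0015902519402426793))
bowl (array([ 0.56224556, -0.02958194]), np.float64(0.0016107671905749047))
disc (array([ 0.58258689, -0.02064241]), np.float64(0.0009639814321256438))
disc (array([ 0.58045737, -0.01740262]), np.float64(0.0017255557059246925))
disc (array([ 0.58146458, -0.01896322]), np.float64(0.0019200391068192675))
```

Bowl centre is about (0.562,-0.030) and disc axis about (0.5815,-0.019). The offset of 22 mm agrees with the stated 20–30 mm. The bowl flares, so a vertical finger outside it would only touch the high rim. I'll put the shut fingertips inside and nudge the wall low down. Tool x already points along (0.89,0.45), nearly the direction needed.

Call:
{"name": "arm_command", "arguments": {
  "steps": [0, 0.815, -0.66, 0, 0, 0, 0.815, -0.66, 0, 0, 0, 0.815, -0.66, 0, 0, 0, 0.815, -0.66, 0, 0, 0, 0.815, -0.66, 0, 0, 0, 0.815, -0.66, 0, 0, 0, 0.815, -0.66, 0, 0, 0, 0.815, -0.66, 0, 0],
  "squeeze": 20
}}

```text
time: 0.77
eef_pos: [0.3893, -0.4108, 0.2307]
tcp_rot: [0.973, 0.23, -0.0, -0.001]
contact_force: [1.0, -0.4, 0.2]
opening: -0.0
finger_force: 0.0
```

Call:
{"name": "arm_command", "arguments": {
  "steps": [0, 0.815, -0.66, 0, 0, 0, 0.815, -0.66, 0, 0, 0, 0.815, -0.66, 0, 0, 0, 0.815, -0.66, 0, 0, 0, 0.815, -0.66, 0, 0, 0, 0.815, -0.66, 0, 0, 0, 0.815, -0.66, 0, 0, 0, 0.815, -0.66, 0, 0]
}}

```text
time: 1.43
eef_pos: [0.4757, -0.2198, 0.2308]
tcp_rot: [0.973, 0.23, -0.0, -0.0]
contact_force: [0.4, -0.3, -0.1]
opening: 0.001
finger_force: 0.0
```

Call:
{"name": "arm_command", "arguments": {
  "steps": [0, 0.815, -0.66, 0, 0, 0, 0.815, -0.66, 0, 0, 0, 0.815, -0.66, 0, 0, 0, 0.815, -0.66, 0, 0, 0, 0.815, -0.66, 0, 0, 0, 0.815, -0.66, 0, 0, 0, 0.4, -0.33, 0, 0, 0, 0, 0, 0, 0]
}}

```text
time: 2.1
eef_pos: [0.5461, -0.064, 0.2308]
tcp_rot: [0.973, 0.232, -0.0, -0.0]
contact_force: [-0.5, 0.5, -0.2]
opening: 0.003
finger_force: 0.0
```

Call:
{"name": "arm_command", "arguments": {
  "steps": [0, 0.59, -0.46, 0, 0, 0, 0.59, -0.46, 0, 0, 0, 0, 0, 0, 0, 0, 0, 0, 0, 0]
}}

```text
time: 2.43
eef_pos: [0.5616, -0.033, 0.231]
tcp_rot: [0.973, 0.231, -0.001, 0.0]
contact_force: [-0.6, -0.8, -0.2]
opening: 0.002
finger_force: 0.0
```

```bash
python3 - <<'E'
from h import *
m,i=shot("wrist","w1.png");m2,i2=shot("scene","s1.png");m3,i3=shot("top","t1.png")
print(ctrl.get_state()["eef_pos"])
o=np.zeros((500,800,3),np.uint8);o[:,:]=cv2.resize(cv2.imread("pics/w1.png"),(800,500))
o[:170,:170]=cv2.resize(cv2.imread("pics/s1.png")[185:270,275:360],(170,170));o[:170,630:]=cv2.resize(cv2.imread("pics/t1.png")[115:200,295:380],(170,170))
cv2.imwrite("pics/v1.png",o)
bs=bluepix(i2,(275,185,350,240));print(len(bs),fitc([(m2,bs,.186)],.052,[.56,-.03]))
E
```

```text
[ 0.56144573 -0.03353154  0.231172  ]
216 (array([ 0.56248202, -0.02885086]), np.float64(0.0015817990153876049))
```

View pics/v1.png

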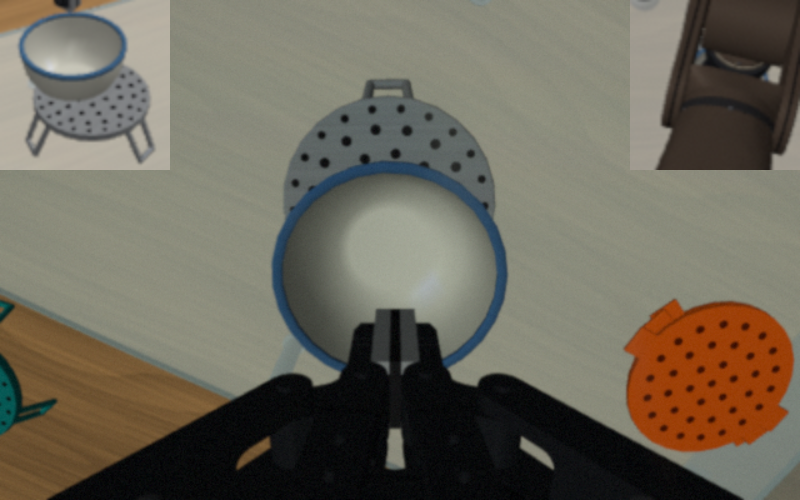

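The wrist view clearly shows the rim (centre about 390,265), the disc beyond it (top edge 388,97), and the fingers over the bowl. Next I'll fit both from this close view.

```bash
python3 - <<'E'
from h import *
m=cam("wrist");i=cv2.cvtColor(cv2.imread("pics/w1.png"),cv2.COLOR_BGR2RGB)
b=bluepix(i,(205,115,420,300));print(len(b),fitc([(m,b,.186)],.052,[.56,-.03]))
g=np.array([[286,180],[300,145],[330,115],[358,101],[388,97],[440,108],[478,145],[494,185]])*.8
d,e=fitc([(m,g,.13)],.06,[.58,-.02]);print(d,e)
np.save("ts.npy",1)
s=cam("scene");print(proj(s,circ([.58,-.019],.06,.13,4)))
E
```

```text
3984 (array([ 0.55932918, -0.03014955]), np.float64(0.003770829517043206))
[ 0.57789329 -0.02054264] 0.0004095312471379696
[[333.57145781 249.95951542]
 [345.06674056 223.00298055]
 [306.98595001 215.3250468 ]
 [292.62214187 240.86700113]]
```

The offset is 21 mm, almost exactly along tool x. I'll lower the tips into the bowl to 27 mm above its underside.

Call:
{"name": "arm_command", "arguments": {
  "steps": [0, 0, -0.12, 0.3, 0, 0, 0, 0, 0.6, 0, 0, 0, 0, 0.6, 0, 0, 0, 0, 0.6, 0, 0, 0, 0, 0.5, 0, 0, 0, 0, 0.36, 0, 0, 0, 0, 0, 0, 0, 0, 0, 0, 0]
}}

```text
time: 3.25
eef_pos: [0.5602, -0.0297, 0.1569]
tcp_rot: [0.973, 0.23, -0.0, -0.0]
contact_force: [-0.1, 0.5, 0.1]
opening: -0.001
finger_force: 0.0
```

Call:
{"name": "arm_command", "arguments": {
  "steps": [0, 0.2, 0, 0, 0, 0, 0.2, 0, 0, 0, 0, 0.2, 0, 0, 0, 0, 0.2, 0, 0, 0, 0, 0.1, 0, 0, 0, 0, 0, 0, 0, 0]
}}

```text
time: 3.75
eef_pos: [0.5814, -0.0192, 0.1576]
tcp_rot: [0.973, 0.231, 0.0, 0.0]
contact_force: [-0.0, -0.2, -0.9]
opening: -0.002
finger_force: 0.0
```

Call:
{"name": "arm_command", "arguments": {
  "steps": [0, 0.06, 0, 0, 0, 0, 0.06, 0, 0, 0, 0, 0.06, 0, 0, 0, 0, 0.06, 0, 0, 0, 0, 0.06, 0, 0, 0, 0, 0.06, 0, 0, 0, 0, 0.06, 0, 0, 0, 0, 0, 0, 0, 0]
}}

```text
time: 4.42
eef_pos: [0.5903, -0.0148, 0.1573]
tcp_rot: [0.973, 0.23, 0.0, 0.0]
contact_force: [0.0, 0.5, 0.0]
opening: -0.004
finger_force: 0.0
```

```bash
cat > look.py <<'E'
from h import *
import sys
k=sys.argv[1]
m,i=shot("scene","s%s.png"%k);mw,w=shot("wrist","w%s.png"%k)
b=bluepix(i,(275,170,360,240));c,e=fitc([(m,b,.186)],.052,[.57,-.025])
print(len(b),"bowl",c.round(4),e.round(4),"to go",(np.array([.5805,-.0174])-c).round(4),ctrl.get_state()["eef_pos"].round(4),ctrl.get_state()["contact_force"].round(2))
o=cv2.resize(cv2.imread("pics/w%s.png"%k),(800,500));o[:255,:255]=cv2.resize(cv2.imread("pics/s%s.png"%k)[185:270,275:360],(255,255));cv2.imwrite("pics/v%s.png"%k,o)
E
python3 look.py 2
```

```text
191 bowl [ 0.5618 -0.0285] 0.0019 to go [0.0187 0.0111] [ 0.59   -0.0148  0.1573] [-0.08  0.67  0.77]
```

Call:
{"name": "arm_command", "arguments": {
  "steps": [0, 0.06, 0, 0, 0, 0, 0.06, 0, 0, 0, 0, 0.06, 0, 0, 0, 0, 0.06, 0, 0, 0, 0, 0, 0, 0, 0]
}}

```text
time: 4.93
eef_pos: [0.5957, -0.0121, 0.1574]
tcp_rot: [0.973, 0.23, 0.0, -0.0]
contact_force: [-0.7, 0.6, 0.2]
opening: 0.005
finger_force: 0.1
```

```bash
python3 look.py 3
```

```text
197 bowl [ 0.5657 -0.0257] 0.002 to go [0.0148 0.0083] [ 0.5955 -0.0121  0.1574] [-0.28 -0.27 -0.81]
```

View pics/v3.png

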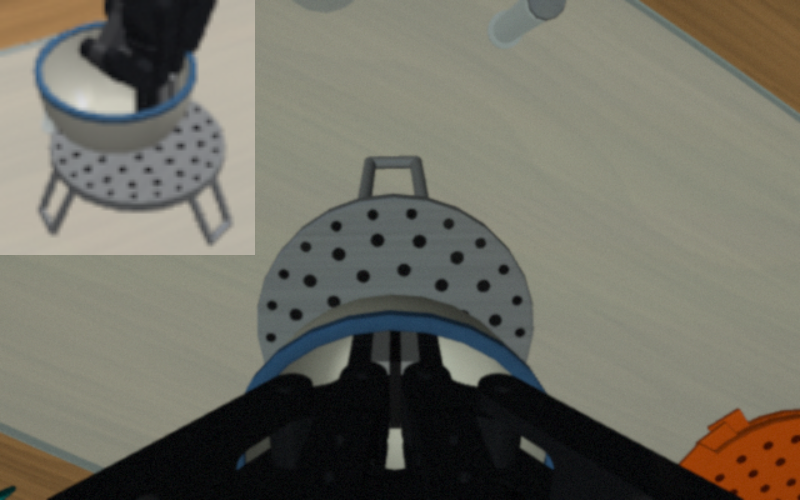

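The fingers bear on the inner wall and the bowl slides level, about 4.5 mm so far. The rack hasn't moved, and roughly 16 mm remains.

Call:
{"name": "arm_command", "arguments": {
  "steps": [0, 0.06, 0, 0, 0, 0, 0.06, 0, 0, 0, 0, 0.06, 0, 0, 0, 0, 0.06, 0, 0, 0, 0, 0.06, 0, 0, 0, 0, 0.06, 0, 0, 0, 0, 0.06, 0, 0, 0, 0, 0, 0, 0, 0]
}}

```text
time: 5.7
eef_pos: [0.6051, -0.0073, 0.1574]
tcp_rot: [0.973, 0.23, 0.0, -0.0]
contact_force: [-0.6, -0.6, -0.1]
opening: -0.002
finger_force: 0.1
```

```bash
python3 look.py 4
```

```text
201 bowl [ 0.5742 -0.0196] 0.0019 to go [0.0063 0.0022] [ 0.605  -0.0073  0.1574] [ 0.69  0.58 -0.07]
```

Call:
{"name": "arm_command", "arguments": {
  "steps": [0, 0.06, 0, 0, 0, 0, 0.06, 0, 0, 0, 0, 0.04, 0, 0, 0, 0, 0, 0, 0, 0, 0, -0.2, 0, 0, 0, 0, -0.4, 0, 0, 0, 0, -0.5, 0, 0, 0, 0, 0, 0, 0, 0]
}}

```text
time: 6.47
eef_pos: [0.5818, -0.0186, 0.1569]
tcp_rot: [0.973, 0.23, -0.001, -0.0]
contact_force: [0.1, -0.3, 0.1]
opening: 0.001
finger_force: 0.0
```

Call:
{"name": "arm_command", "arguments": {
  "steps": [0, 0, 0, -0.5, 0, 0, 0, 0, -0.8, 0, 0, 0, 0, -0.8, 0, 0, 0, 0, -0.9, 0, 0, -0.6, 0, -0.9, 0, 0, -0.8, 0, -0.5, 0, 0, -0.6, 0, 0, 0, 0, 0, 0, 0, 0]
}}

```text
time: 7.13
eef_pos: [0.5387, -0.0411, 0.2703]
tcp_rot: [0.973, 0.23, 0.002, 0.001]
contact_force: [0.3, -0.5, -0.6]
opening: 0.0
finger_force: 0.0
```

```bash
python3 look.py 5
```

```text
225 bowl [ 0.578 -0.018] 0.0016 to go [0.0025 0.0006] [ 0.5394 -0.0404  0.2683] [-0.26  0.28  0.32]
```

View pics/v5.png

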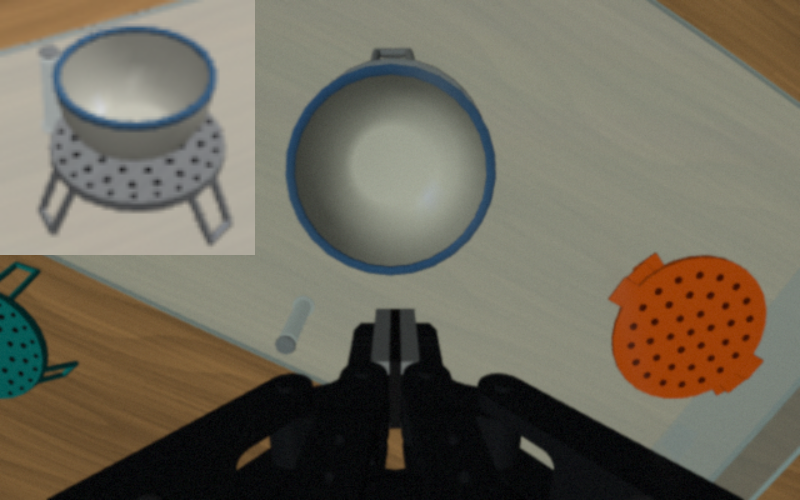

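The bowl is upright and nearly centred, with a thin strip of disc still showing beyond it at (430,68). I'll clear the arm so the fixed cameras can see, then compare rim and disc in rectified views.

Call:
{"name": "arm_command", "arguments": {
  "steps": [0, 0, 0.6, 0, 0, 0, 0, 0.9, 0, 0, 0, 0, 1, 0, 0, 0, 0, 1, 0, 0, 0, 0, 1, 0, 0, 0, 0, 1, 0, 0, 0, 0, 0.6, 0, 0, 0, 0, 0, 0, 0]
}}

```text
time: 7.9
eef_pos: [0.6089, -0.1799, 0.2658]
tcp_rot: [0.973, 0.229, -0.001, 0.0]
contact_force: [-0.1, -0.6, -0.5]
opening: -0.002
finger_force: 0.0
```

```bash
cat > rect.py <<'E'
from h import *
import sys
# rectify at disc height about the nominal disc centre, 0.5 mm/px; grid up=+x, left=+y
C=np.array([.5805,-.0185]);N=200
def rect(m,i,z):
    g=np.arange(N)-N/2+.5;gx,gy=np.meshgrid(-g,-g,indexing="ij")
    P=np.stack([C[0]+gx*8e-4,C[1]+gy*8e-4,np.full_like(gx,z)],-1)
    uv=proj(m,P).reshape(N,N,2).astype(np.float32);return cv2.remap(i,uv[...,0],uv[...,1],cv2.INTER_CUBIC)
if __name__=="__main__":
    k=sys.argv[1];mt,it=shot("top","t%s.png"%k);ms,is_=shot("scene","s%s.png"%k)
    for n,m,i,bx in(("top",mt,it,(310,125,375,185)),("scene",ms,is_,(275,170,360,240))):
        b=bluepix(i,bx);print(n,len(b),fitc([(m,b,.186)],.052,C))
    bgr=lambda i:cv2.cvtColor(i,cv2.COLOR_RGB2BGR)
    rd=lambda f:cv2.imread("pics/"+f)
    ims=[rect(mt,rd("top0.png"),.13),rect(ms,rd("scene0.png"),.13),rect(mt,bgr(it),.13),rect(ms,bgr(is_),.13)]
    o=[]
    for im in ims:
        im=cv2.resize(im,(290,290));q=lambda r:int(r/8e-4*1.45)
        cv2.circle(im,(145,145),q(.06),(0,0,255),1);o.append(im)
    cv2.imwrite("pics/r%s.png"%k,np.vstack([np.hstack(o[:2]),np.hstack(o[2:])]))
E
python3 rect.py 6
```

```text
top 125 (array([ 0.57739661, -0.01990487]), np.float64(0.0013360552514248677))
scene 224 (array([ 0.57803614, -0.01798588]), np.float64(0.0015744016668370715))
```

View pics/r6.png

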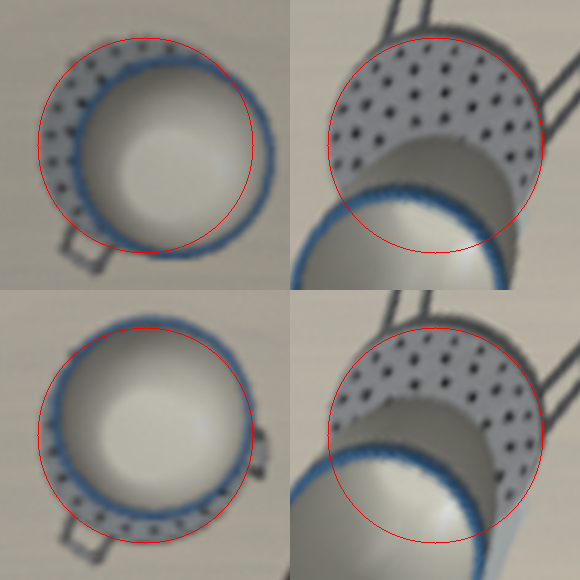

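In the rectified views the circle at (0.5805,-0.0185) matches the disc in both cameras, before and after, so the rack hasn't moved. The bowl is about 3 mm short along +x. I'll refine the disc centre from edges.

```bash
cat > edge.py <<'E'
from rect import *
def edges(m,f,angs,rs=np.arange(.055,.065,.0003)):
    g=cv2.imread("pics/"+f).astype(np.float32).mean(2);pts=[]
    for a in np.radians(angs):
        P=np.c_[C[0]+rs*np.cos(a),C[1]+rs*np.sin(a),np.full(len(rs),.13)];uv=proj(m,P).astype(np.float32)
        v=cv2.remap(g,uv[:,:1],uv[:,1:],cv2.INTER_LINEAR).ravel();v=cv2.GaussianBlur(v[:,None],(1,7),0).ravel()
        d=np.gradient(v);j=d[2:-2].argmax()+2;pts.append(P[j,:2])
    return np.array(pts)
def fit(p):
    s=least_squares(lambda c:np.hypot(*(p-c[:2]).T)-.06,C,loss="soft_l1",f_scale=.0005);return s.x.round(4),len(p),abs(s.fun).mean().round(5)
if __name__=="__main__":
    mt,ms=cam("top"),cam("scene")
    a=edges(mt,"top0.png",range(0,131,5));b=edges(mt,"t6.png",list(range(100,141,5))+list(range(165,236,5)))
    print("top old",fit(a),"new",fit(b),"both",fit(np.r_[a,b]))
    sl=list(range(50,100,5))+list(range(-80,-39,5))
    c=edges(ms,"scene0.png",sl);d=edges(ms,"s6.png",sl);print("scene old",fit(c),"new",fit(d))
E
python3 edge.py
```

```text
top old (array([ 0.5809, -0.02  ]), 27, np.float64(0.00142)) new (array([ 0.5795, -0.0194]), 24, np.float64(0.00081)) both (array([ 0.5798, -0.0198]), 51, np.float64(0.00122))
scene old (array([ 0.5847, -0.0202]), 19, np.float64(0.00088)) new (array([ 0.5848, -0.0203]), 19, np.float64(0.00099))
```

About 2.7 mm along world +x is left and y is good. I'll turn the tool so its x is world +x, go back over the bowl and give one last nudge.

Call:
{"name": "arm_command", "arguments": {
  "steps": [0, 0, 0, 0, 0.93, 0, 0, 0, 0, 0.93, 0, 0, 0, 0, 0.93, 0, 0, 0, 0, 0.93, 0, 0, 0, 0, 0.93, 0, 0, 0, 0, 0]
}}

```text
time: 8.5
eef_pos: [0.6074, -0.1755, 0.2671]
tcp_rot: [1.0, -0.0, -0.0, -0.0]
contact_force: [-0.1, -0.8, -0.4]
opening: 0.002
finger_force: 0.0
```

Call:
{"name": "arm_command", "arguments": {
  "steps": [0, -0.2, -0.9, 0, 0, 0, -0.2, -0.9, 0, 0, 0, -0.2, -0.9, 0, 0, 0, -0.2, -0.9, 0, 0, 0, -0.2, -0.9, 0, 0, 0, -0.2, -0.9, 0, 0, 0, -0.08, -0.9, 0, 0, 0, 0, 0, 0, 0]
}}

```text
time: 9.17
eef_pos: [0.5746, -0.0151, 0.2674]
tcp_rot: [1.0, 0.003, -0.0, -0.001]
contact_force: [0.2, 0.1, 0.7]
opening: -0.004
finger_force: 0.0
```

Call:
{"name": "arm_command", "arguments": {
  "steps": [0, 0, 0.16, 0.4, 0, 0, 0, 0, 0.8, 0, 0, 0, 0, 0.9, 0, 0, 0, 0, 0.9, 0, 0, 0, 0, 0.8, 0, 0, 0, 0, 0.4, 0, 0, 0, 0, 0.2, 0, 0, 0, 0, 0, 0]
}}

```text
time: 9.83
eef_pos: [0.5748, -0.0237, 0.1559]
tcp_rot: [1.0, -0.0, -0.001, -0.0]
contact_force: [0.7, 0.2, -0.3]
opening: -0.001
finger_force: 0.0
```

Call:
{"name": "arm_command", "arguments": {
  "steps": [0, 0.3, 0, 0, 0, 0, 0.3, 0, 0, 0, 0, 0.3, 0, 0, 0, 0, 0.2, 0, 0, 0, 0, 0.1, 0, 0, 0, 0, 0.1, 0, 0, 0, 0, 0.05, 0, 0, 0, 0, 0, 0, 0, 0]
}}

```text
time: 10.5
eef_pos: [0.6094, -0.0232, 0.1573]
tcp_rot: [1.0, -0.0, -0.0, -0.0]
contact_force: [-1.4, 0.8, 0.2]
opening: 0.002
finger_force: 0.0
```

```bash
python3 look.py 7
```

```text
172 bowl [ 0.5769 -0.0175] 0.0019 to go [0.0036 0.0001] [ 0.609  -0.0231  0.1572] [ 0.12 -0.19  0.93]
```

Call:
{"name": "arm_command", "arguments": {
  "steps": [0, -0.2, 0, 0, 0, 0, 0, -0.16, 0, 0, 0, 0.15, 0, 0, 0, 0, 0.06, 0, 0, 0, 0, 0.06, 0, 0, 0, 0, 0.06, 0, 0, 0, 0, 0.02, 0, 0, 0, 0, 0, 0, 0, 0]
}}

```text
time: 11.27
eef_pos: [0.6131, -0.0192, 0.1573]
tcp_rot: [1.0, -0.0, -0.0, -0.0]
contact_force: [-0.4, -0.6, 0.7]
opening: -0.003
finger_force: 0.3
```

```bash
python3 look.py 8
```

```text
174 bowl [ 0.579  -0.0177] 0.0024 to go [0.0015 0.0003] [ 0.6131 -0.0193  0.1574] [-0.23  0.66  0.15]
```

Call:
{"name": "arm_command", "arguments": {
  "steps": [0, 0.03, 0, 0, 0, 0, 0, 0, 0, 0, 0, -0.2, 0, 0, 0, 0, -0.5, 0, 0, 0, 0, -0.6, 0, 0, 0, 0, 0, 0, 0, 0, 0, 0, 0, -0.5, 0, 0, 0, 0, -0.9, 0]
}}

```text
time: 12.03
eef_pos: [0.5797, -0.0189, 0.1903]
tcp_rot: [1.0, -0.0, -0.003, -0.001]
contact_force: [-0.1, -0.7, -0.2]
opening: -0.001
finger_force: 0.0
```

Call:
{"name": "arm_command", "arguments": {
  "steps": [0, 0, 0, -0.9, 0, 0, 0, 0, -0.9, 0, 0, 0, 0, -0.9, 0, 0, 0, 0.6, -0.3, 0, 0, 0, 1, 0, 0, 0, 0, 1, 0, 0, 0, 0, 1, 0, 0, 0, 0, 1, 0, 0]
}}

```text
time: 12.7
eef_pos: [0.582, -0.1355, 0.269]
tcp_rot: [1.0, 0.0, 0.001, 0.0]
contact_force: [1.1, -0.3, -0.6]
opening: -0.002
finger_force: 0.0
```

Call:
{"name": "arm_command", "arguments": {
  "steps": [0, 0, 1, 0, 0, 0, 0, 1, 0, 0, 0, 0, 1, 0, 0, 0, 0, 0.5, 0, 0, 0, 0, 0, 0, 0, 0, 0, 0, 0, 0]
}}

```text
time: 13.2
eef_pos: [0.5815, -0.2218, 0.2678]
tcp_rot: [1.0, -0.001, 0.0, -0.0]
contact_force: [-0.7, 0.0, 0.0]
opening: -0.001
finger_force: 0.0
```

```bash
python3 rect.py 9; python3 - <<'E'
from edge import *
print(fit(edges(cam("top"),"t9.png",list(range(60,236,5)))))
E
```

```text
top 127 (array([ 0.57941093, -0.01991087]), np.float64(0.0013682012911044477))
scene 220 (array([ 0.58032405, -0.01799299]), np.float64(0.00155741690417302))
(array([ 0.5795, -0.0201]), 36, np.float64(0.00092))
```

View pics/r9.png

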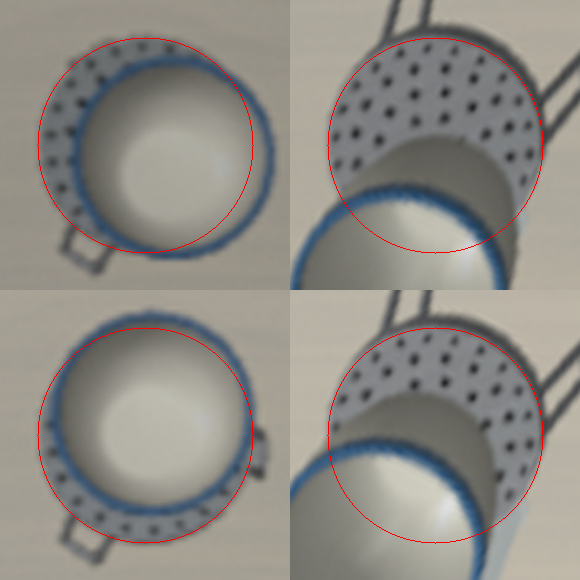

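The bowl now matches the disc centre within about 1 mm in both cameras. It stands upright, the rack hasn't moved, and the hand is clear.

```bash
python3 -c "
from plant import ctrl;print(ctrl.sign_off())"
```

```text
the job is handed in; nothing more can be done
None
```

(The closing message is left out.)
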